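# Reset the rings of the empty lever arch file

### The job

Two small lever arch card files lie on the worktop. The one with no sheets in it was left with its lever not quite down, so its rings stand ajar: lift its lever until the rings spring wide open, then press the lever fully down so that the rings are shut. Do not lift the lever of the file that holds the sheets.

Things in the scene. Friction and masses are not known exactly. Their poses are not given: they have to be found in the camera images.
- empty_lever (a joint): Lever of the file without sheets (rad): 0 = fully down on a rigid stop, rings shut; 0.9 = fully up, rings wide open. Starts 0.12 to 0.2 up. Lifting takes 2 N or less at the tip; let go below 0.3 it stays put (press it right down to shut the rings), beyond 0.5 it springs up to 0.9 by itself. Pressing it down from open takes about 4 N at the tip. The rings follow it.
- empty_lever_tip (a point): Centre of the steel roll across the lever's free end, moving with it: 12 mm thick, 22 mm long along this y axis. Pinch it across its ends from above, or press on it from above. The lever is a flat bar 13 mm wide, 3 mm thick, along this x axis (x points to the hinge, 113 mm away). The nearest ring is 46 mm from the roll along the lever, its top 57 mm over the worktop.
- empty_lever_hinge (a point): Hinge of that lever, fixed, 26 mm over the worktop; x level, pointing away from the roll, z up, y along the hinge. Lever down, the roll lies 113 mm from here along -x, same height; it swings up and over towards +x. The file is a fixed 180 x 120 x 4 mm brown board, steel mechanism along its left edge; the lever runs 45 mm left of the board's middle, hinge 32 mm beyond it.
- sheet_lever (a joint): Lever of the other file, built alike but with a 7 mm stack of white sheets on its posts and a rusty lump of concretion on the sheets (rad, 0 = down). Starts fully down and must stay down.

How it is judged:
On the way:
1. the empty file's lever is up and its rings wide open (value of joint empty_lever above 0.75 rad), for 0.2 s.
At the end, for the whole second after the job is handed in: The empty file's lever is fully down again (within 0.06 rad, about 7 mm at its tip) with its rings shut, and the other file's lever is down (within 0.1 rad) (value of joint empty_lever below 0.06 rad and value of joint sheet_lever below 0.1 rad); the robot touches nothing.
It fails at once if the lever of the file with the sheets is lifted (value of joint sheet_lever above 0.2 rad).
It also fails if it takes over 45 s, if anything falls off the work surface, if the arm or the gripper's body presses on something with over 40 N, if the wrist force passes 120 N, or if a joint passes its speed limit or range.

### The arm

A 6-joint arm with a two-finger parallel gripper is mounted at the origin on a cart in front of the work surface, level with it; the furniture and walls round the work are solid. World frame = base frame: x ahead of the robot, y to its left, z up, the work surface at z = 0. Lengths are in m, angles in rad, forces in N, time in s.
With the tool pointing down it reaches from about 0.35 to 0.95 m from the base axis. Payload 17.4 kg.
Tool frame: the origin (TCP) lies at the very end of the fingers, on their centre line; the grasp point (between the pads) lies 19 mm behind it; z points along the fingers, y is the line along which they close (so a half turn about z gives the same grasp; the last joint's range is limited). The gripper opens to 93 mm and grips with 3 to 60 N. Pads are 15 mm wide; open, the fingers measure 128 mm over their backs; the gripper's body (75 mm by 188 mm) begins 65 mm behind the grasp point.
Start: joints at [1.299, 0.116, 1.442, -0, 1.584, -0.038], TCP at [0.156, 0.657, 0.219] pointing down, gripper open.
Joint ranges: [-2.83, 2.83], [-0.83, 2.19], [0.07, 2.5], [-1.14, 4.28], [0.01, 3], [-2.97, 2.97]. Speed limits (rad/s): [1.89, 1.89, 2.22, 3.14, 3.14, 3.14].

### API

Orientations are given as a rotation vector (axis times angle).
In Python, from station import robot, eoat, cams, job_done, telemetry gives the robot as it stands. The module is installed in compiled form; this text tells all that it offers. Calls block until the motion is done:
- robot.move_ptp(position, orientation): joint-space move of the TCP to a pose.
- robot.servo_line(position, rotation=None, feed=0.15, stop_force=None): straight line of the TCP; rotation=None keeps the orientation; feed is the mean speed in m/s. With stop_force (N) it stops when the force on the tool has changed by that much, and returns True; else False.
- robot.move_joints(angles): joint-space move.
- eoat.let_go() and eoat.grasp(force=None): open the fingers fully, or close them until they stop; force is the grip in N (None keeps the last).
- robot.hold(seconds).
- robot.solve_ik(position, orientation): joint angles nearest the present ones, or None.
- cams.camera(name): name is "side" or "top"; returns (picture, depth): 480x640x3 uint8, blue, green, red; 480x640 float32, m along the optical axis (not along the pixel's ray), 0 where there is no reading.
- cams.get_calibration(name): a dict with "mtx" (3x3 intrinsics, pixels), "R" (3x3) and "t" (3): a world point X has camera coordinates R X + t. Camera axes: x right, y down, z forward; pixel columns grow to the right and rows downward; lengths in m; the calibration is good to about 2 mm. A picture is of the moment at which its call begins. get_calibration takes no time and is no camera call.
A pose or a line that the arm cannot do raises robot.MotionError and nothing moves.
- job_done(): hands the job in; it is judged then, once.
Readings, each from a call of its own:
- telemetry.current_t(): time.
- telemetry.current_q(): joint angles.
- telemetry.current_joint_vel(): joint speeds.
- telemetry.current_tau(): joint torques, N m.
- telemetry.current_tcp_pos(): TCP position.
- telemetry.current_tool_rot(): TCP orientation.
- telemetry.current_ft_force(): force on the tool from outside, world axes, zero at the start.
- telemetry.current_ft_torque(): the same for the moment, N m.
- telemetry.current_opening(): finger opening in m.
- telemetry.current_gripper_force(): force on a finger pad.
Only numpy, scipy, OpenCV 4.12 (cv2) and the standard library are available. Lean on these libraries where they do the work, as an engineer would, in place of code of your own. Each camera call takes 0.05 s, during which the arm holds its last target. There are 200 camera calls.

## Working session

There is one attempt and no reset: what is moved stays moved. The work goes in short steps, each a Python script; the robot and the scene stay as the last script left them, time stands still between calls to the robot, and variables do not carry over. Pictures are saved under pics/ and viewed, at most 10 in all, crops included, and the job is handed in when it is done.

```bash
mkdir -p pics; python3 - <<'E'
from station import robot,eoat,cams,telemetry
import cv2,numpy as np
for n in("top","side"):
    p,d=cams.camera(n); cv2.imwrite(f"pics/{n}0.png",p); np.save(f"{n}0.npy",d); c=cams.get_calibration(n)
    print(n,c["mtx"].tolist(),(-c["R"].T@c["t"]).round(3),c["R"].round(3).tolist())
print(telemetry.current_t(),telemetry.current_tool_rot())
E
```

```text
top [[467.59649482260346, 0.0, 317.1841866807963], [0.0, 467.59649482260346, 248.43941584486745], [0.0, 0.0, 1.0]] [ 0.406 -0.322  0.886] [[-0.008, -0.999, -0.042], [-0.984, 0.015, -0.178], [0.178, 0.04, -0.983]]
side [[564.315055200619, 0.0, 324.5317843417217], [0.0, 564.315055200619, 248.77684494055092], [0.0, 0.0, 1.0]] [0.349 0.42  0.473] [[-0.955, -0.294, -0.022], [-0.124, 0.467, -0.876], [0.268, -0.834, -0.483]]
0.1 [-3.66387548e-01 -3.12002274e+00  1.59506015e-03]
```

View pics/top0.png

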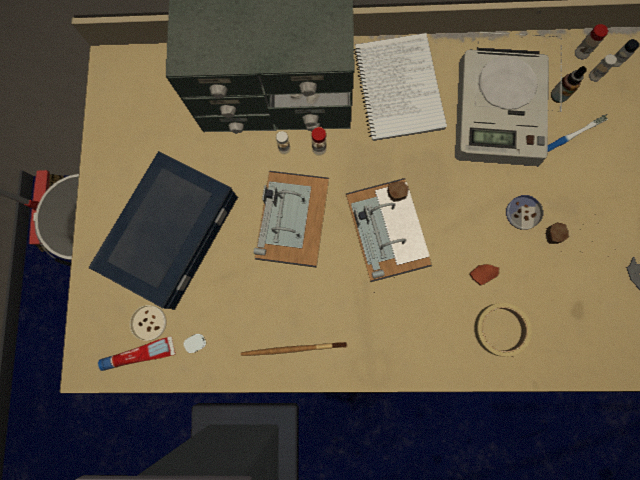

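View pics/side0.png

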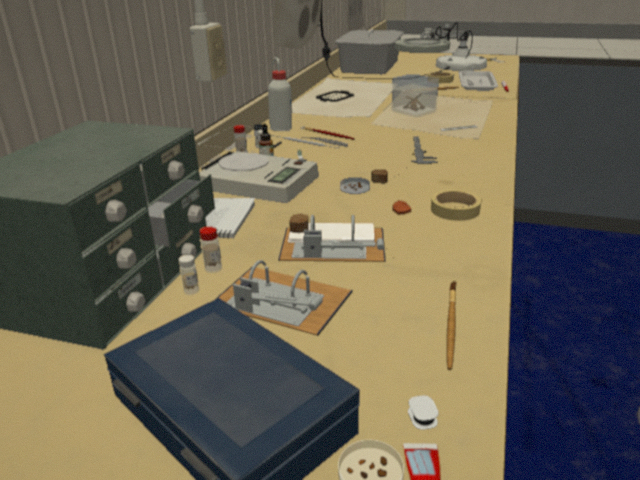

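The top view shows the empty file as the left one, with its board spanning about (255–328, 171–267). The file with sheets is at about (347–431, 180–280). In the side view the empty file is at about (220–350, 262–330). Next I'll zoom in on it.

```bash
python3 - <<'E'
import cv2,numpy as np
t=cv2.imread("pics/top0.png")[165:275,245:340]; s=cv2.imread("pics/side0.png")[250:340,210:360]
t=cv2.resize(t,None,fx=5,fy=5,interpolation=2)
s=cv2.resize(s,None,fx=5,fy=5,interpolation=2)
cv2.imwrite("pics/tz.png",t);cv2.imwrite("pics/sz.png",s)
E
cat > h.py <<'E'
import numpy as np,cv2
from station import robot,eoat,cams,telemetry,job_done
def ray(n,uv):
    c=cams.get_calibration(n);R,t=np.array(c["R"]),np.array(c["t"]).ravel()
    return -R.T@t, R.T@np.linalg.solve(c["mtx"],[uv[0],uv[1],1])
def onplane(n,uv,z):
    o,d=ray(n,uv); return o+d*(z-o[2])/d[2]
def proj(n,X):
    c=cams.get_calibration(n);p=np.array(c["mtx"])@(np.array(c["R"])@X+np.array(c["t"]).ravel());return p[:2]/p[2]
def tri(uvt,uvs):
    o1,d1=ray("top",uvt);o2,d2=ray("side",uvs)
    s=np.linalg.lstsq(np.c_[d1,-d2],o2-o1,rcond=None)[0]
    a,b=o1+s[0]*d1,o2+s[1]*d2
    return (a+b)/2,np.linalg.norm(a-b)
E
```

```text
(no output)
```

View pics/tz.png

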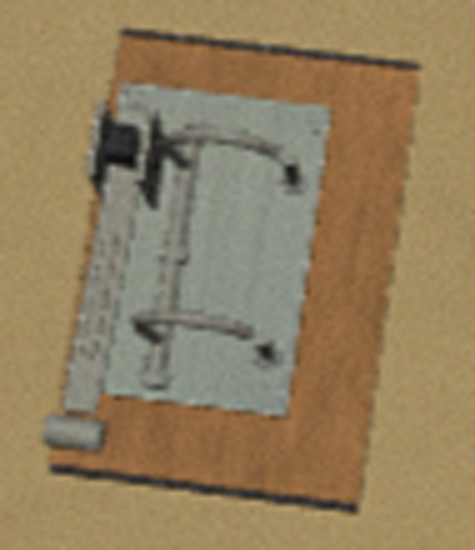

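View pics/sz.png

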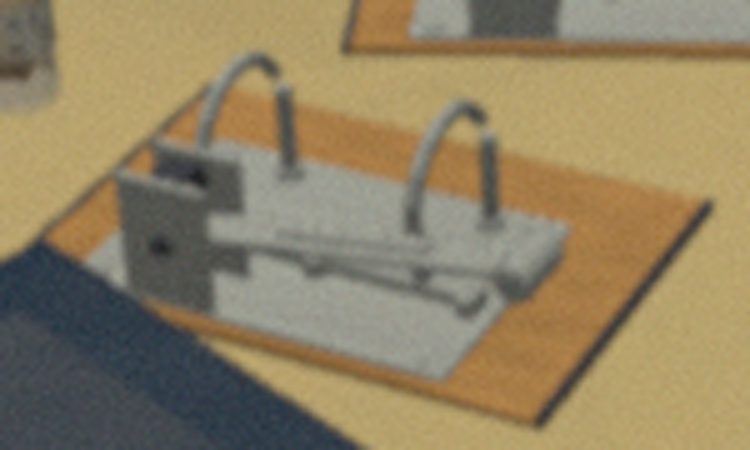

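In the top crop the roll centre is at crop (74,431), which is full-image (259.7,251). The board corners are at crop (122,32), (418,65), (355,510) and (52,468). In the side crop the roll centre is at about (533,265), which is full-image (316.5,303), and the hinge pin is near crop (160,245).

```bash
cat > m.py <<'E'
from h import *
T=lambda p:np.array([245,165])+(np.array(p)-2)/5
S=lambda p:np.array([210,250])+(np.array(p)-2)/5
C=np.array([onplane("top",T(p),.004) for p in[(122,32),(418,65),(355,510),(52,468)]])
for i in range(4): print(C[i].round(4),np.linalg.norm(C[i]-C[i-1]).round(4))
m=C.mean(0); ex=((C[0]-C[3])+(C[1]-C[2])); ex/=np.linalg.norm(ex); left=np.array([-ex[1],ex[0],0])
hinge=m+ex*.032+left*.045; hinge[2]=.026
print("ex",ex.round(4),"yaw",np.arctan2(ex[1],ex[0]),"hinge",hinge.round(4), "proj",proj("top",hinge),proj("side",hinge))
r,g=tri(T((74,431)),S((533,265))); print("roll tri",r.round(4),g.round(4))
for a in(0,.12,.16,.2):
    X=hinge-ex*.113*np.cos(a)+np.array([0,0,.113*np.sin(a)]);print(a,X.round(4),proj("top",X),proj("side",X))
print("seen",T((74,431)),S((533,265)))
E
python3 m.py
```

```text
[ 0.7236 -0.1913  0.004 ] 0.1769
[ 0.7073 -0.3088  0.004 ] 0.1186
[ 0.5306 -0.2827  0.004 ] 0.1786
[ 0.5485 -0.1662  0.004 ] 0.1179
ex [ 0.9896 -0.1441  0.    ] yaw -0.14464811845557818 hinge [ 0.6656 -0.1973  0.026 ] proj [270.13744333 195.84964065] [247.46442369 293.04011211]
roll tri [ 0.5559 -0.1807  0.0402] 0.0008
0 [ 0.5538 -0.1811  0.026 ] [260.8851838  253.43273734] [317.76218751 311.22987624]
0.12 [ 0.5546 -0.1812  0.0395] [259.77833403 251.77786822] [316.94866587 302.89025617]
0.16 [ 0.5553 -0.1813  0.044 ] [259.43568344 251.02711258] [316.43646311 300.04108263]
0.2 [ 0.5561 -0.1814  0.0484] [259.10756057 250.17638236] [315.80364591 297.16588409]
seen [259.4 250.8] [316.2 302.6]
```

The model and both views agree to about 1 mm: the lever is at about 0.13 rad with its roll at (0.556, -0.181, 0.041). The dark box is next to the file, so I'll check its height, move above the roll, and choose the wrist solution closest to the present one.

```bash
cat >> h.py <<'E'
from scipy.spatial.transform import Rotation as Rot
H=np.array([.6656,-.1973,.026]); EX=np.array([.9896,-.1441,0]); LEFT=np.array([.1441,.9896,0]); DN=np.array([0,0,-1.])
def roll(a): return H-EX*.113*np.cos(a)+np.array([0,0,.113*np.sin(a)])
def orient(s): return Rot.from_matrix(np.c_[np.cross(s*LEFT,DN),s*LEFT,DN]).as_rotvec()
E
python3 - <<'E'
from h import *
d=np.load("top0.npy");c=cams.get_calibration("top")
for u,v in[(165,230),(225,195),(205,240),(180,300)]:
    o,r=ray("top",(u,v)); print((o+r*d[v,u]).round(3))
q0=telemetry.current_q(); P=roll(.14)+[0,0,.10]
best=None
for s in(1,-1):
    q=robot.solve_ik(P,orient(s)); print(s,None if q is None else np.round(q,3))
    if q is not None and (best is None or abs(q[5]-q0[5])<best[0]): best=(abs(q[5]-q0[5]),s)
s=best[1]; print("s",s)
robot.move_ptp(P,orient(s))
print(telemetry.current_t(),telemetry.current_tcp_pos(),telemetry.current_ft_force())
E
```

```text
[ 0.593 -0.011  0.066]
[ 0.657 -0.119  0.064]
[ 0.577 -0.08   0.045]
[ 0.47  -0.023  0.003]
1 [-0.359 -0.051  1.738 -0.     1.455 -1.786]
-1 [-0.359 -0.051  1.738  0.     1.455  1.356]
s -1
3.35 [ 0.55509581 -0.18067531  0.14182558] [ 0.17098835  0.89588126 -0.8173914 ]
```

The box top is at 0.065 m, which clears the gripper body by about 4 cm. I'll descend, pinch the roll and lift it along the arc.

```bash
python3 - <<'E'
from h import *
G=np.array([0,0,-.017])
print(robot.servo_line(roll(.14)+G,feed=.1,stop_force=12))
eoat.grasp(12)
print(telemetry.current_opening(),telemetry.current_gripper_force(),telemetry.current_ft_force(),telemetry.current_t())
if .018<telemetry.current_opening()<.027:
    for a in(.3,.45,.58,.68):
        st=robot.servo_line(roll(a)+G,feed=.08,stop_force=25); print(a,st,telemetry.current_opening(),telemetry.current_ft_force().round(1))
        if st: break
print(telemetry.current_t(),telemetry.current_tcp_pos())
p,_=cams.camera("side");cv2.imwrite("pics/s1.png",cv2.resize(p[170:350,180:400],None,fx=3,fy=3))
E
```

```text
False
0.021923240719784663 12.000106573104858 [0.86102927 8.71485441 0.2022764 ] 5.775
0.3 False 0.021886309594392556 [0.3 8.5 2.2]
0.45 False 0.021823066791845144 [-1.   8.4  2.7]
0.58 False 0.02214551004015666 [-0.6  8.4  3.9]
0.68 False 0.021986628616129045 [0.2 8.8 3.9]
7.1333 [ 0.57921793 -0.18373812  0.08068482]
```

View pics/s1.png

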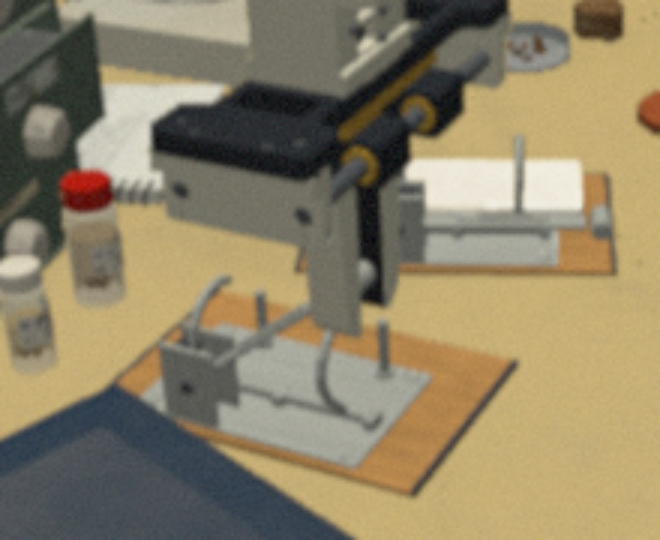

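The roll is pinched (opening 22 mm) and up at about 0.68 rad, the rings are opening, and the second file is untouched. I'll release it now and let it spring up.

```bash
python3 - <<'E'
from h import *
eoat.let_go(); robot.hold(.5)
p0=telemetry.current_tcp_pos()
print(telemetry.current_ft_force().round(1))
robot.servo_line(p0+[0,0,.10],feed=.15)
p,_=cams.camera("side");cv2.imwrite("pics/s2.png",cv2.resize(p[170:350,180:400],None,fx=3,fy=3))
t,_=cams.camera("top")
print(telemetry.current_t(),[proj("side",roll(a)) for a in(.8,.9)])
E
```

```text
[-0.3 -0.2  0.4]
9.8083 [array([292.78816326, 254.78093506]), array([286.84722386, 248.62118647])]
```

View pics/s2.png

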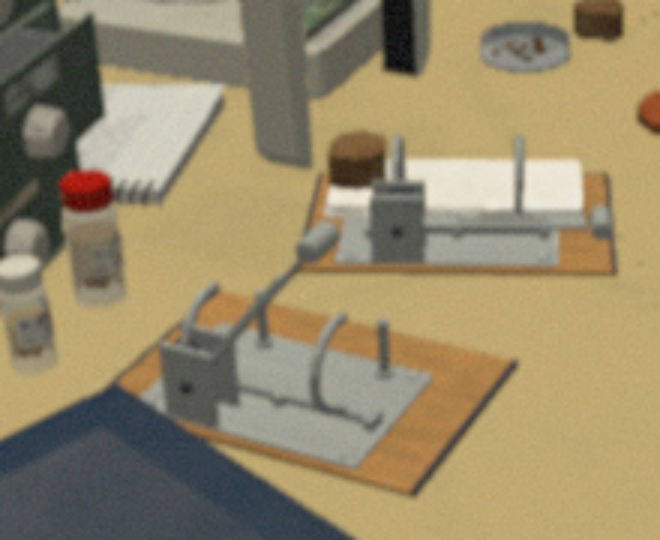

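The roll is now at about (286,251) in the full image, which matches the model at 0.9 rad, so the rings are wide open. Next I'll press it down with closed fingers, following the arc.

```bash
python3 - <<'E'
from h import *
eoat.grasp(10)
U=np.array([0,0,.006])
robot.servo_line(roll(.9)+U+[0,0,.03],feed=.12)
ok=True
for a in(.9,.8,.7,.6,.5,.4,.3,.2,.1):
    st=robot.servo_line(roll(a)+U,feed=.06,stop_force=30); print(a,st,telemetry.current_ft_force().round(1))
    if st: ok=False;break
if ok:
    print(robot.servo_line(roll(0)+[0,0,-.004],feed=.03,stop_force=22),telemetry.current_ft_force().round(1),telemetry.current_tcp_pos())
    robot.hold(.3)
    robot.servo_line(roll(0)+[0,0,.13],feed=.15)
p,_=cams.camera("side");cv2.imwrite("pics/s3.png",cv2.resize(p[170:350,180:400],None,fx=3,fy=3))
print(telemetry.current_t(),proj("side",roll(0)),proj("side",roll(.06)))
E
```

```text
0.9 False [-4.7  2.   8.8]
0.8 False [-8.4  2.8 10.9]
0.7 False [-3.7 -0.   6.3]
0.6 False [-1.9 -0.2  2.1]
0.5 False [-0.   0.1  0. ]
0.4 False [-0.3  0.9 -0.4]
0.3 False [0.6 0.1 0. ]
0.2 False [ 0.1 -0.5 -0. ]
0.1 False [ 0.  -0.1  0.3]
True [-4.7  2.2 12.9] [ 0.55435676 -0.18115841  0.03206786]
16.8917 [317.78936826 311.25228607] [317.51799705 307.12602642]
```

View pics/s3.png

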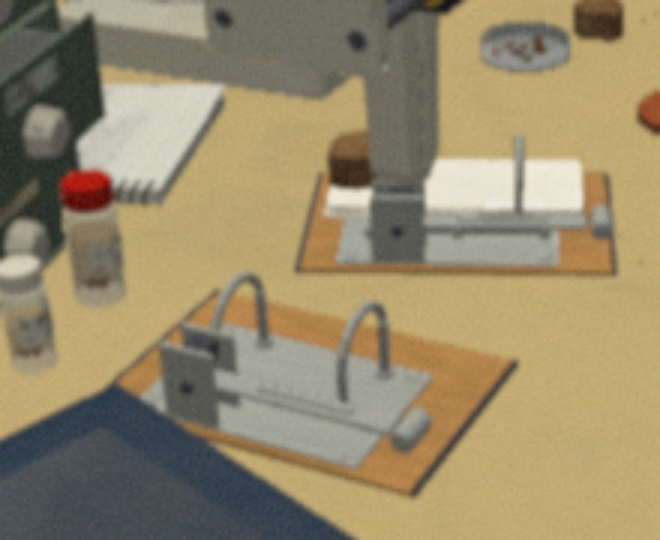

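The roll is down at about (317,313) in the full image. The press stopped hard at z = 0.032 m, the height of the roll's top with the lever at 0. The rings are closed, the second file is unchanged, and the arm is clear.

```bash
python3 -c "
from station import job_done;print(job_done())"
```

```text
the job is handed in; nothing more can be done
None
```

I lifted the empty file's lever until its rings sprang wide open, then pressed it fully down so they shut; the lever of the file with the sheets was never touched, and I handed the job in after about 17 s of the 45 s allowed (no verdict was shown).

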